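# Tare the dial scale under a bowl

## Robot

A 6-joint arm with a two-finger parallel gripper is mounted at the origin on a cart in front of the work surface, level with it; the furniture and walls round the work are solid. World frame = base frame: x ahead of the robot, y to its left, z up, the work surface at z = 0. Lengths are in m, angles in rad, forces in N, time in s.
With the tool pointing down it reaches from about 0.3 to 0.775 m from the base axis. Payload 14.6 kg.
Tool frame: the origin (TCP) lies midway between the tips of the shut fingers; the grasp point (between the pads) lies 19 mm behind it; z points along the fingers, y is the line along which they close (so a half turn about z gives the same grasp; the last joint's range is limited). The gripper opens to 94 mm and grips with 3 to 60 N. Pads are 16 mm wide; open, the fingers measure 119 mm over their backs; the gripper's body (75 mm by 177 mm) begins 78 mm behind the grasp point.
Start: joints at [-1.35, 0.3, 1.521, -0, 1.321, -0.067], TCP at [0.156, -0.527, 0.205] pointing down, gripper open.
Joint ranges: [-3.03, 3.03], [-0.79, 2.21], [0.23, 2.52], [-1.04, 4.18], [0, 3.07], [-2.55, 2.55]. Speed limits (rad/s): [2.22, 2.22, 2.57, 3.14, 3.14, 3.14].

## Interface

Orientations are given as a rotation vector (axis times angle).
In Python, from plant import arm gives the robot as it stands. The module is installed in compiled form; this text tells all that it offers.
- The arm moves only by the tool play_rows, never from a script. Its argument "steps" is text: rows parted by semicolons, each of 7 numbers parted by spaces: the shift along the tool's x, y, z in units of 40 mm (1.0 is 40 mm), then the turn, a rotation vector about the tool's x, y, z in units of 6 degrees (1.0 is 6 degrees), then the closure in counts, from 0 (fully open) to 255 (shut). A call has 1 to 10 rows; each row is the pose to reach, as a shift and turn from the pose commanded when the call began, along the tool's axes at that moment; what a row does not reach only later rows make up. A row lasts 1/12 s, in which the tool goes at most 41.7 mm and 7.16 degrees, less where a joint would pass 70% of its speed; a pose out of reach is approached as far as the arm can. A call with a gripper value outside its range is refused whole. The fingers move at their own pace and stop on an object; "squeeze" is the grip in N (left out, the last holds). Time passes only in rows, so rows that repeat a pose let the fingers close. It gives the time, the measured TCP pose, the force, the opening and the grip force at its end, in the units of the state.
- arm.get_obs(): the state, without advancing time (a new reading comes with each control period).
- arm.snapshot(name): name is "side" or "top"; returns the picture (384x512x3 uint8, blue, green, red); there is no depth.
- arm.get_calibration(name): a dict with "fx", "fy", "cx", "cy" (pixels), "pose" (4x4, takes a point from camera to world coordinates). Camera axes: x right, y down, z forward; pixel columns grow to the right and rows downward; lengths in m; the calibration is good to about 2 mm. A picture is of the moment at which its call begins. get_calibration takes no time and is no camera call.
- arm.hand_in(): hands the job in; it is judged then, once.
The state is a dict: "clock": time; "joints": joint angles; "dq": joint speeds; "joint_efforts": joint torques, N m; "position": TCP position; "orientation": TCP orientation; "ft_force": force on the tool from outside, world axes, zero at the start; "torque": the same for the moment, N m; "grip_width": finger opening in m; "finger_force": force on a finger pad.
Only numpy, scipy, OpenCV 4.12 (cv2) and the standard library are available. Lean on these libraries where they do the work, as an engineer would, in place of code of your own. Each camera call takes 0.05 s, during which the arm holds its last target. There are 200 camera calls.

## Task

Set the steel bowl in the middle of the scale's weighing pan and let go of it. Then tare the scale: roll the thumbwheel in its slot, pressing lightly because its spokes are delicate, until the broad zero bar on the dial stands under the tip of the needle. Set the bowl down gently, keep it from tipping over, and leave the timer, the probe thermometer and the dough scraper where they lie.

Things in the scene. Friction and masses are not known exactly. Their poses are not given: they have to be found in the camera images.
- bowl: Loose round steel bowl with a few berries stuck in its bottom, 150 mm across the rim, 60 mm high, flat foot 80 mm across; its conical wall, some 2 mm thick, runs from radius 42 mm at the foot to 75 mm at the rim (it leans out by about 31 degrees from upright). Origin: centre of the underside, z up. Between 0.13 and 0.27 kg; the mass is not told.
- pan: The scale's round steel weighing pan, 130 mm across, on the left half of the scale, about 82 mm above the table. Origin: centre of its top, z up. It sinks 14 mm per kg on a spring, 10 mm at most, and the needle turns with it.
- scale: White mechanical kitchen scale, 200 (x) x 260 (y) x 60 mm, fixed to the table. Origin: centre of its underside; x points away from the operator, y to the left (pan side), z up. Right half of its top: the round dial behind (its clear cover in a steel bezel is 119 mm across and stands 9 mm above the top), in front of it the thumbwheel.
- slot (a point): Centre of the thumbwheel's slot (54 x 18 mm, long along the scale's y) in the flat top of the scale, 60 mm above the table, near the front edge. The wheel's crest stands 8 to 14 mm above it. Rolling the crest to the left (scale +y) by 40 mm turns the dial clockwise, seen from above, by about 1 rad; to the right turns it back; it stays where it is left.
- thumbwheel: Ribbed grey wheel in the slot, 60 mm in diameter, 14 mm wide, axis along the scale's x. Origin: on the axle, 19 mm below the scale's top. Its rim runs 3 mm out of true, so the crest rises or falls as it turns. The rim sits on soft spokes: it gives 1 mm per 4.5 N, at most 6 mm; pressed with more than 12 N they are damaged. Turning takes about 3 N along the rim; light touches slip.
- dial_centre (a point): Centre of the dial, where needle and dial face turn (about the vertical).
- zero_mark (a point): Middle of the zero bar, a black bar 8 mm wide and 13 mm long on the white dial face (the broadest mark; the other marks are thin lines), 46 mm from the dial's centre. It turns with the dial face as the thumbwheel is rolled.
- needle_tip (a point): Tip region of the dark needle, 46 mm from the dial's centre. The needle points away from the operator (scale +x) with an empty pan and turns clockwise, seen from above, by 4.5 rad per kg on the pan.
- timer: Kitchen timer, 94 x 68 x 34 mm, lying in front of the scale; leave alone. Origin: centre of the underside.
- probe: Probe thermometer, 216 mm long, 17 mm high, lying in front of the scale; leave alone. Origin: centre of the underside.
- scraper: Half-round dough scraper, 90 x 123 x 8 mm; leave alone. Origin: centre of the underside.

How it is judged:
On the way:
1. the bowl stands upright in the middle of the pan, let go (horizontal distance between bowl and pan below 0.03 m and z of bowl in the frame of pan between -0.004 and 0.006 m and angle between bowl's own z axis and vertical below 0.1 rad and contact force between the fingers and bowl below 0.05 N and linear speed of bowl below 0.02 m/s), for 0.3 s.
At the end, for the whole second after the job is handed in: The bowl stands upright (within 0.1 rad) on the weighing pan, its middle within 30 mm of the pan's, at rest and released, and the needle tip lies over the 8 mm wide zero bar (within 4 mm of its middle) (all of step 1 and horizontal distance between needle_tip and zero_mark below 0.004 m); the robot touches nothing.
It fails at once if the thumbwheel is pressed with more than 12 N (contact force between anything else and thumbwheel above 12 N).
It fails at once if the bowl is set down hard (more than 15 N on the pan) (contact force between bowl and pan above 15 N).
It fails at once if the bowl tips by more than 0.7 rad (angle between bowl's own z axis and vertical above 0.7 rad).
It fails at once if the timer, the thermometer or the scraper is pushed more than 30 mm (distance of any of timer, probe, scraper from where it was at the start of the episode above 0.03 m).
It also fails if it takes over 58 s, if anything falls off the work surface, if the arm or the gripper's body presses on something with over 40 N, if the wrist force passes 120 N, or if a joint passes its speed limit or range.

## Working session

There is one attempt and no reset: what is moved stays moved. The work goes in short steps, Python scripts to look and compute and a tool call to move; the robot and the scene stay as the last step left them, time stands still between calls to the robot, and variables do not carry over. Pictures are saved under pics/ and viewed, at most 10 in all, crops included, and the job is handed in when it is done.

Besides the shell and the picture viewer there is one more tool, called as name(argument=value, ...) on one line, values as JSON. play_rows: Moves the arm, as the interface text tells. Its arguments: {"type":"object","properties":{"steps":{"type":"string"},"squeeze":{"type":"number"}},"required":["steps"]}

```bash
mkdir -p pics; python3 - <<'E'
from plant import arm
import cv2,numpy as np
for n in("top","side"):
    c=arm.get_calibration(n);print(n,{k:np.round(v,3).tolist() for k,v in c.items()})
    cv2.imwrite(f"pics/{n}0.png",cv2.resize(arm.snapshot(n),(800,600),interpolation=cv2.INTER_CUBIC))
o=arm.get_obs();print({k:np.round(v,3).tolist() for k,v in o.items()})
E
```

```text
top {'fx': 405.771, 'fy': 405.771, 'cx': 249.55, 'cy': 187.418, 'pose': [[0.022, -0.996, 0.085, 0.39], [-1.0, -0.022, -0.001, -0.339], [0.003, -0.085, -0.996, 1.166], [0.0, 0.0, 0.0, 1.0]]}
side {'fx': 434.16, 'fy': 434.16, 'cx': 250.434, 'cy': 194.184, 'pose': [[0.992, -0.061, 0.113, 0.4], [-0.127, -0.559, 0.819, -1.112], [0.013, -0.827, -0.562, 0.602], [0.0, 0.0, 0.0, 1.0]]}
{'clock': 0.1, 'joints': [-1.35, 0.3, 1.521, 0.0, 1.321, -0.067], 'dq': [0.001, -0.001, -0.003, -0.001, -0.001, 0.0], 'joint_efforts': [0.002, -53.264, -35.328, 0.071, 0.023, -0.0], 'position': [0.156, -0.527, 0.205], 'orientation': [-3.108, -0.45, 0.0], 'ft_force': [-0.343, 0.995, -0.581], 'torque': [0.026, -0.011, -0.017], 'finger_force': 0.0, 'grip_width': 0.094}
```

View pics/top0.png

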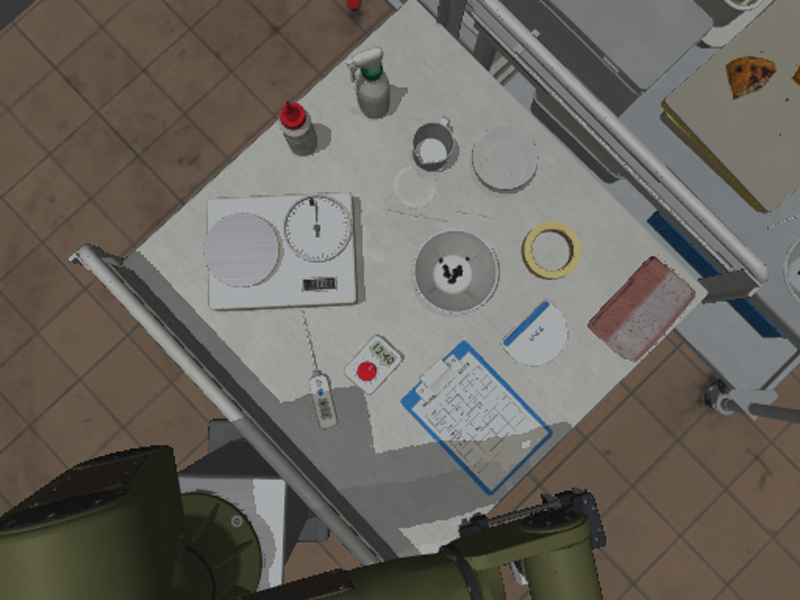

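View pics/side0.png

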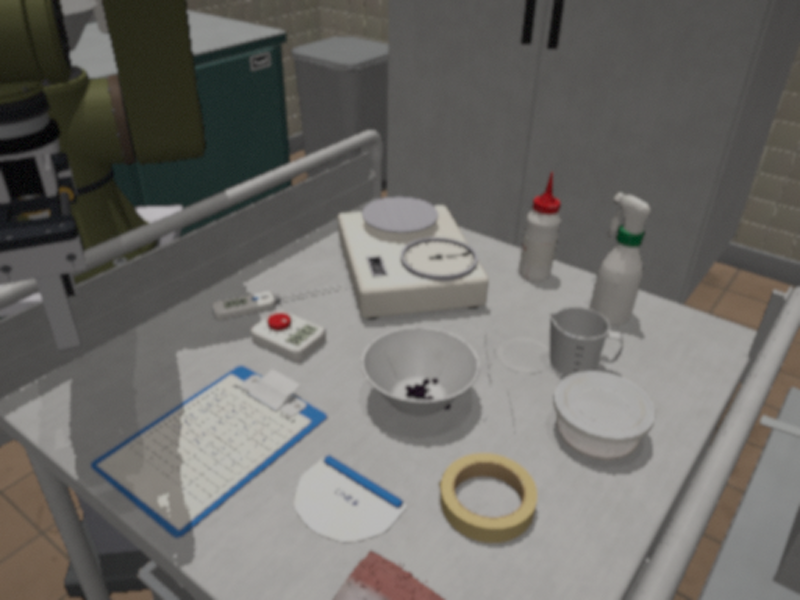

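The top view (800x600) shows: bowl rim centre about (456,272), pan centre (242,250), dial centre (318,228), slot about (320,284), zero bar near (312,203). The timer is at (374,364), the probe at (322,398) and the scraper at (537,335).

```bash
cat > h.py <<'E'
from plant import arm
import cv2,numpy as np
from scipy.spatial.transform import Rotation as R
def ray(n,u,v,z):
    c=arm.get_calibration(n);P=np.array(c["pose"])
    d=P[:3,:3]@[(u-c["cx"])/c["fx"],(v-c["cy"])/c["fy"],1]
    return P[:3,3]+d*(z-P[2,3])/d[2]
def proj(n,p):
    c=arm.get_calibration(n);P=np.array(c["pose"]);q=P[:3,:3].T@(np.array(p)-P[:3,3])
    return np.array([c["fx"]*q[0]/q[2]+c["cx"],c["fy"]*q[1]/q[2]+c["cy"]])
def ori(yaw,tilt): # yaw: heading of tool y ; tilt(deg): tips lean along +y
    y=np.array([np.cos(yaw),np.sin(yaw),0]);z=np.array([0,0,-1.]);x=np.cross(y,z)
    return R.from_matrix(np.stack([x,y,z],1))*R.from_rotvec([-np.radians(tilt),0,0])
def row(p,r,cmd=None):
    """row for target TCP pose p,r from the pose cmd=(p,r) (default measured)"""
    if cmd is None: o=arm.get_obs();cmd=(np.array(o["position"]),R.from_rotvec(o["orientation"]))
    p0,r0=cmd
    return np.round(np.r_[r0.inv().apply(np.array(p)-p0)/.04,np.degrees((r0.inv()*r).as_rotvec())/6],3).tolist()
E
python3 - <<'E'
from h import *
s=.64
for nm,u,v,z in [("bowl",456,272,.06),("bowlfoot",452,274,.002),("pan",242,250,.082),("dial",318,228,.065),("slot",320,284,.06),("c1",207,199,.06),("c2",352,193,.06),("c3",356,305,.06),("c4",209,310,.06)]:
    print(nm,ray("top",u*s,v*s,z).round(4))
for nm,u,v,z in [("bowl",420,370,.06),("pan",400,218,.082),("dial",439,259,.067),("slot",376,266,.06)]:
    print("side",nm,ray("side",u*s,v*s,z).round(4))
im=arm.snapshot("top")[115:205,125:235]
im2=arm.snapshot("side")[115:215,205:325]
a=cv2.resize(im,(640,524),interpolation=cv2.INTER_CUBIC);cv2.imwrite("pics/c0.png",a)
E
```

```text
bowl [ 0.524  -0.4547  0.06  ]
bowlfoot [ 0.5271 -0.4535  0.002 ]
pan [ 0.5512 -0.0827  0.082 ]
dial [ 0.5958 -0.2106  0.065 ]
slot [ 0.4975 -0.2167  0.06  ]
c1 [ 0.6443 -0.0117  0.06  ]
c2 [ 0.6609 -0.2683  0.06  ]
c3 [ 0.462  -0.2807  0.06  ]
c4 [ 0.4475 -0.0244  0.06  ]
side bowl [ 0.5249 -0.4719  0.06  ]
side pan [ 0.5507 -0.1034  0.082 ]
side dial [ 0.5962 -0.2184  0.067 ]
side slot [ 0.4978 -0.2174  0.06  ]
```

View pics/c0.png

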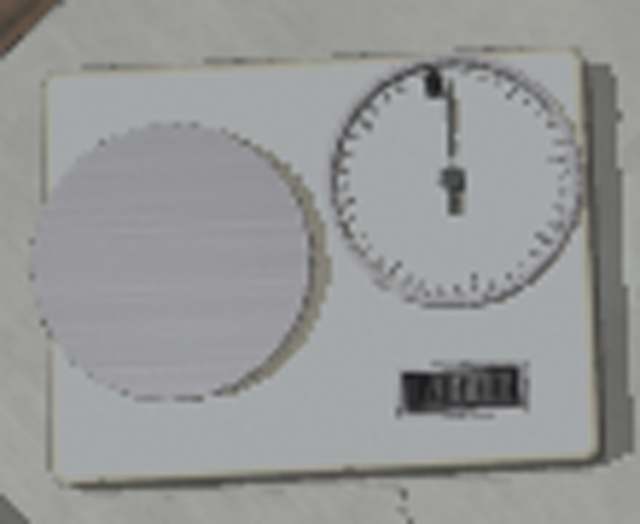

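Crop (5.82x from (125,115)): pan centre (172,262), dial (456,181), slot (463,389), zero bar (434,82). The bar lies about 0.2 rad counterclockwise of the needle.

```bash
python3 - <<'E'
from h import *
for nm,u,v,z in [("pan",154.6,160,.082),("dial",203.4,146.1,.065),("slot",204.6,181.9,.06),("zero",125+434/5.82,115+82/5.82,.064)]: print(nm,ray("top",u,v,z).round(4))
C=np.array([.5245,-.4545]);yaw=np.arctan2(C[1],C[0]);u=np.array([np.cos(yaw),np.sin(yaw),0])
r=ori(yaw,31);zt=r.as_matrix()[:,2]
g=np.r_[C,0.047]-.0668*u;t=g+.019*zt
print("tcp",t,"rows pre",row(t-.1*zt,r))
E
```

```text
pan [ 0.5512 -0.082   0.082 ]
dial [ 0.5953 -0.2103  0.065 ]
slot [ 0.4971 -0.2161  0.06  ]
zero [ 0.6427 -0.1981  0.064 ]
tcp [ 0.48141222 -0.41716274  0.03071382] rows pre [7.886, -1.414, 2.219, -5.031, 1.467, -5.3]
```

play_rows(steps="7.89 -1.41 1.5 -5.03 1.47 -5.3 146;7.89 -1.41 1.5 -5.03 1.47 -5.3 146;7.89 -1.41 1.5 -5.03 1.47 -5.3 146;7.89 -1.41 1.5 -5.03 1.47 -5.3 146;7.89 -1.41 1.5 -5.03 1.47 -5.3 146;7.89 -1.41 1.5 -5.03 1.47 -5.3 146;7.89 -1.41 2.22 -5.03 1.47 -5.3 146;7.89 -1.41 2.22 -5.03 1.47 -5.3 146;7.89 -1.41 2.22 -5.03 1.47 -5.3 146;7.89 -1.41 2.22 -5.03 1.47 -5.3 146", squeeze=30)

```text
clock: 1.03
position: [0.4436, -0.3821, 0.1152]
orientation: [2.396, 1.099, 0.303]
ft_force: [-0.2, -1.0, 0.8]
grip_width: 0.0402
finger_force: 0.0
```

```bash
python3 - <<'E'
from h import *
o=arm.get_obs();print(np.round(o["position"],4),np.round(o["joints"],3),o["grip_width"])
def circ(im,n,c,rad,z,s,o,col):
    a=np.linspace(0,6.283,60);p=np.array([proj(n,[c[0]+rad*np.cos(t),c[1]+rad*np.sin(t),z]) for t in a])
    cv2.polylines(im,[((p-o)*s).astype(int)],True,col,1)
s=3
im=arm.snapshot("side");o=np.array([190,100]);a=cv2.resize(im[100:290,190:450],None,fx=s,fy=s,interpolation=cv2.INTER_CUBIC)
circ(a,"side",(.5245,-.4545),.075,.06,s,o,(0,0,255));circ(a,"side",(.5512,-.082),.065,.082,s,o,(0,0,255))
circ(a,"side",(.5245,-.4545),.04,.0,s,o,(0,255,0));circ(a,"side",(.5953,-.2103),.0595,.069,s,o,(0,255,0))
cv2.imwrite("pics/s1.png",a)
C=np.array([.5245,-.4545]);yaw=np.arctan2(C[1],C[0]);u=np.array([np.cos(yaw),np.sin(yaw),0])
r=ori(yaw,31);zt=r.as_matrix()[:,2]
t=np.r_[C,0.047]-.0668*u+.019*zt
print(row(t,r))
E
```

```text
[ 0.4436 -0.3821  0.1152] [-0.793  0.235  1.935  0.1    0.436 -0.162] 0.04022033628425112
[-0.012, -0.002, 2.495, -0.005, -0.007, 0.015]
```

View pics/s1.png

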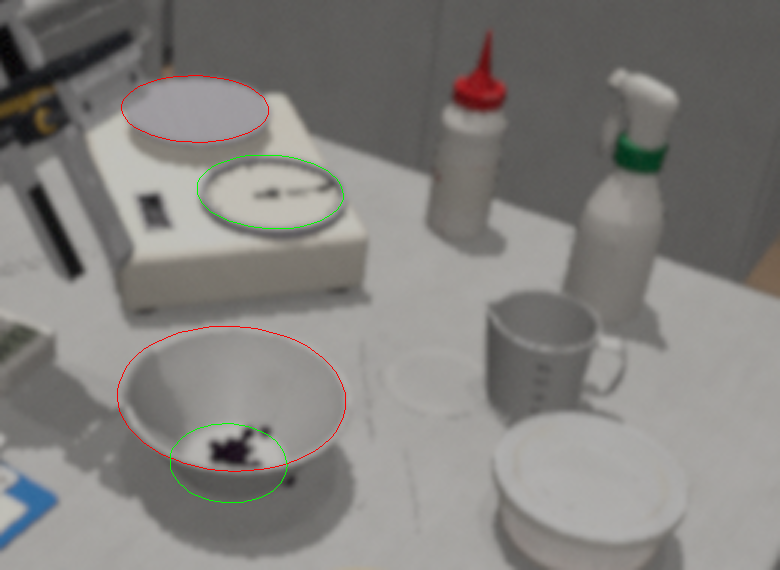

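The projected circles match the bowl rim, foot, pan and bezel in the side view, so the positions hold. The gripper waits left of the bowl. I'll descend and grip.

play_rows(steps="0 0 0.7 0 0 0 146;0 0 1.3 0 0 0 146;0 0 1.8 0 0 0 146;0 0 2.2 0 0 0 146;0 0 2.5 0 0 0 146;0 0 2.5 0 0 0 146;0 0 2.5 0 0 0 146")

```text
clock: 1.67
position: [0.4808, -0.4185, 0.0315]
orientation: [2.395, 1.092, 0.303]
ft_force: [-0.8, -0.1, 1.0]
grip_width: 0.0398
finger_force: 0.0
```

play_rows(steps="0 0 0 0 0 0 190;0 0 0 0 0 0 215;0 0 0 0 0 0 230;0 0 0 0 0 0 240;0 0 0 0 0 0 255;0 0 0 0 0 0 255;0 0 0 0 0 0 255;0 0 0 0 0 0 255")

```text
clock: 2.33
position: [0.483, -0.4185, 0.0329]
orientation: [2.39, 1.093, 0.305]
ft_force: [3.1, -0.5, 6.1]
grip_width: 0.0044
finger_force: 29.4
```

play_rows(steps="0 0.13 -0.21 0 0 0 255;0 0.5 -0.84 0 0 0 255;0 0.9 -1.5 0 0 0 255;0 1.4 -2.33 0 0 0 255;0 1.8 -3.0 0 0 0 255;0 1.8 -3.0 0 0 0 255;0 1.8 -3.0 0 0 0 255;0 1.8 -3.0 0 0 0 255")

```text
clock: 3.0
position: [0.4809, -0.4167, 0.1695]
orientation: [2.397, 1.095, 0.302]
ft_force: [0.1, 0.4, -2.8]
grip_width: 0.0041
finger_force: 29.9
```

```bash
python3 - <<'E'
from h import *
o=arm.get_obs();print(np.round(o["position"],4),np.round(o["joints"],3),o["grip_width"],np.round(o["ft_force"],2))
np.save("dummy.npy",0)
# expected bowl origin in tool frame (from grasp-time pose)
r=R.from_rotvec([2.39,1.093,.305]);b=r.inv().apply(np.array([.5245,-.4545,0])-[.483,-.4185,.0329]);print("bowl in tool",b)
r1=R.from_rotvec(o["orientation"]);bc=np.array(o["position"])+r1.apply(b);print("bowl now",bc)
s=3
im=arm.snapshot("side");of=np.array([190,60]);a=cv2.resize(im[60:250,190:450],None,fx=s,fy=s,interpolation=cv2.INTER_CUBIC)
zb=r1.apply(r.inv().apply([0,0,1]))
for rad,h,col in((.075,.06,(0,0,255)),(.04,0,(0,255,0))):
    p=np.array([proj("side",bc+r1.apply(r.inv().apply([rad*np.cos(t),rad*np.sin(t),h]))) for t in np.linspace(0,6.28,60)])
    cv2.polylines(a,[((p-of)*s).astype(int)],True,col,1)
cv2.imwrite("pics/s2.png",a)
# target: bowl over pan, z .110; rotate heading
P=np.array([.5512,-.082])
for z in(.125,):
    for dy in(0,.3,.6):
        rr=R.from_rotvec([0,0,dy])*r
        t=np.r_[P,z]-rr.apply(b);print(dy,t,row(t,rr))
E
```

```text
[ 0.4809 -0.4167  0.1695] [-0.788  0.261  1.754  0.068  0.59  -0.12 ] 0.004052642109874619 [ 0.06  0.41 -2.77]
bowl in tool [-4.79946989e-05  2.98626536e-02  5.66469736e-02]
bowl now [ 0.52217285 -0.45256587  0.13619228]
0 [ 0.5097 -0.046   0.1579] [7.476, -4.883, -2.593, -0.076, -0.004, -0.011]
0.3 [ 0.50091481 -0.05987197  0.1579    ] [7.07, -4.83, -2.562, -0.077, 1.474, -2.465]
0.6 [ 0.49662144 -0.07572058  0.1579    ] [6.701, -4.677, -2.471, -0.076, 2.953, -4.919]
```

View pics/s2.png

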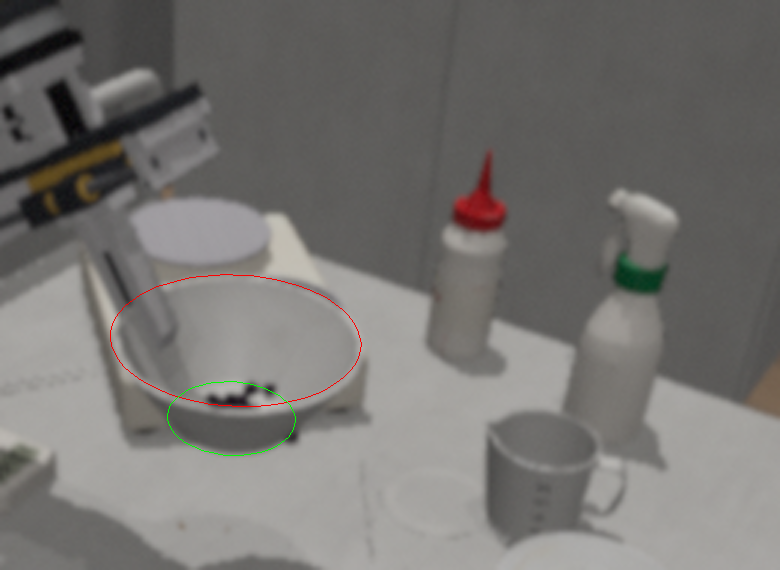

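The bowl is held nearly level, with its far side sagging slightly (rim bottom at about row 415 against 405 expected). The grip is good, so I'll carry it over the pan.

play_rows(steps="0.54 -0.37 -0.2 -0.01 0.24 -0.39 255;1.21 -0.84 -0.44 -0.01 0.53 -0.89 255;2.01 -1.4 -0.74 -0.02 0.89 -1.48 255;2.81 -1.96 -1.04 -0.03 1.24 -2.07 255;3.62 -2.53 -1.33 -0.04 1.59 -2.66 255;4.42 -3.09 -1.63 -0.05 1.95 -3.25 255;5.23 -3.65 -1.93 -0.06 2.3 -3.84 255;5.9 -4.12 -2.17 -0.07 2.6 -4.33 255;6.37 -4.44 -2.35 -0.07 2.81 -4.67 255;6.7 -4.68 -2.47 -0.08 2.95 -4.92 255")

```text
clock: 3.88
position: [0.4964, -0.0741, 0.1574]
orientation: [2.002, 1.796, 0.5]
ft_force: [0.4, 0.2, -2.5]
grip_width: 0.0047
finger_force: 30.2
```

play_rows(steps="0 0 0 0 0 0 255;0 0 0 0 0 0 255;0 0 0 0 0 0 255")

```text
clock: 4.13
position: [0.497, -0.0768, 0.1582]
orientation: [2.005, 1.79, 0.499]
ft_force: [0.6, -0.1, -2.8]
grip_width: 0.0042
finger_force: 30.1
```

```bash
python3 - <<'E'
from h import *
o=arm.get_obs();print(np.round(o["position"],4),np.round(o["joints"],3),o["grip_width"],np.round(o["ft_force"],2))
r=R.from_rotvec([2.39,1.093,.305]);b=np.array([0,.02986,.05665]);r1=R.from_rotvec(o["orientation"])
bc=np.array(o["position"])+r1.apply(b);print("bowl",bc)
for n,y0,x0,w,h in(("top",110,110,130,110),("side",60,190,130,110)):
    s=3;a=cv2.resize(arm.snapshot(n)[y0:y0+h,x0:x0+w],None,fx=s,fy=s,interpolation=cv2.INTER_CUBIC)
    rr=R.from_rotvec([0,0,.6])*r
    for rad,hh,col in((.075,.06,(0,0,255)),(.04,0,(0,255,0))):
        p=np.array([proj(n,bc+r1.apply(rr.inv().apply([rad*np.cos(t),rad*np.sin(t),hh]))) for t in np.linspace(0,6.28,60)])
        cv2.polylines(a,[((p-[x0,y0])*s).astype(int)],True,col,1)
    globals()[n]=a
cv2.imwrite("pics/m3.png",np.hstack([top,side]))
print(row(np.r_[.5512,-.082,.081]-rr.apply(b),rr))
E
```

```text
[ 0.497  -0.0768  0.1582] [-0.268 -0.021  2.107  0.156  0.518 -0.269] 0.004169628346397998 [ 0.57 -0.14 -2.76]
bowl [ 0.55162803 -0.08321015  0.12539546]
[0.037, -0.596, 0.944, 0.02, 0.027, 0.0]
```

View pics/m3.png

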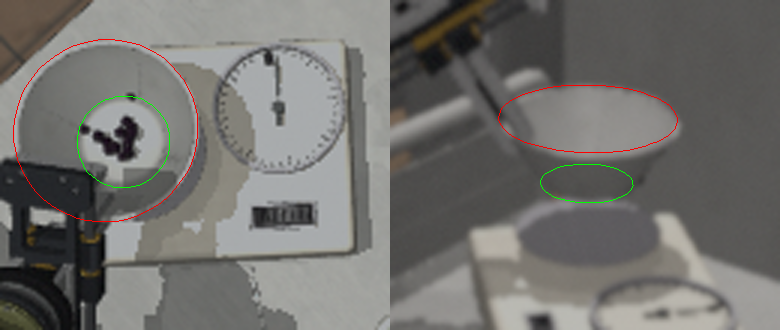

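play_rows(steps="0.01 -0.12 0.2 0 0 0 255;0.02 -0.26 0.43 0 0 0 255;0.03 -0.36 0.6 0 0 0 255;0.04 -0.42 0.7 0 0 0 255;0.04 -0.45 0.75 0 0 0 255;0.04 -0.48 0.8 0 0 0 255;0.04 -0.51 0.84 0 0 0 255;0.04 -0.53 0.88 0 0 0 255;0.04 -0.55 0.92 0 0 0 255;0.04 -0.55 0.92 0 0 0 255")

```text
clock: 5.07
position: [0.498, -0.075, 0.1161]
orientation: [2.003, 1.79, 0.501]
ft_force: [0.5, -0.2, -2.1]
grip_width: 0.0042
finger_force: 30.1
```

play_rows(steps="0 -0.015 0.025 0 0 0 255;0 -0.025 0.045 0 0 0 255;0 -0.035 0.06 0 0 0 255;0 -0.045 0.075 0 0 0 255;0 -0.052 0.086 0 0 0 255;0 -0.052 0.086 0 0 0 255")

```text
clock: 5.57
position: [0.498, -0.075, 0.1122]
orientation: [2.002, 1.789, 0.501]
ft_force: [-1.4, -0.0, 0.0]
grip_width: 0.0039
finger_force: 30.1
```

play_rows(steps="0 0 0 0 0 0 243;0 0 0 0 0 0 236;0 0 0 0 0 0 225;0 0 0 0 0 0 210;0 0 0 0 0 0 190;0 0 0 0 0 0 165;0 0 0 0 0 0 150;0 0 0 0 0 0 150")

```text
clock: 6.23
position: [0.4979, -0.075, 0.1121]
orientation: [2.003, 1.79, 0.5]
ft_force: [0.7, 0.7, 0.1]
grip_width: 0.0381
finger_force: 0.0
```

play_rows(steps="0 0 -0.3 0 0 0 150;0 0 -0.8 0 0 0 150;0 0 -1.5 0 0 0 150;0 0 -2.2 0 0 0 150;0 0 -2.8 0 0 0 150;0 0 -3 0 0 0 150;0 0 -3 0 0 0 150;0 0 -3 0 0 0 150")

```text
clock: 6.9
position: [0.4359, -0.0677, 0.214]
orientation: [2.003, 1.789, 0.501]
ft_force: [0.5, -0.3, -0.2]
grip_width: 0.0387
finger_force: 0.0
```

```bash
python3 - <<'E'
from h import *
o=arm.get_obs();print(o["clock"],np.round(o["position"],4),np.round(o["joints"],3),o["grip_width"],np.round(o["ft_force"],2))
for n,y0,x0,w,h in(("top",110,110,130,110),("side",80,200,130,110)):
    s=3;a=cv2.resize(arm.snapshot(n)[y0:y0+h,x0:x0+w],None,fx=s,fy=s,interpolation=cv2.INTER_CUBIC)
    for rad,hh,col in((.075,.138,(0,0,255)),(.065,.078,(0,255,0))):
        p=np.array([proj(n,[.5512+rad*np.cos(t),-.082+rad*np.sin(t),hh]) for t in np.linspace(0,6.28,60)])
        cv2.polylines(a,[((p-[x0,y0])*s).astype(int)],True,col,1)
    globals()[n]=a
cv2.imwrite("pics/m4.png",np.hstack([top,side]))
E
```

```text
6.9 [ 0.4359 -0.0677  0.214 ] [-0.293 -0.266  2.172  0.141  0.698 -0.264] 0.038731236253200414 [ 0.49 -0.35 -0.16]
```

View pics/m4.png

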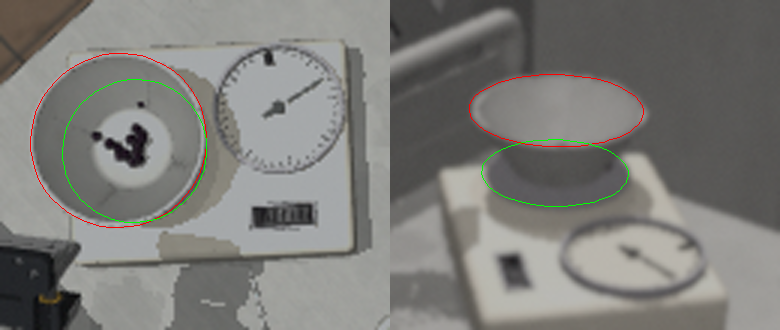

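The bowl stands within about 2 mm of the pan centre. The needle now points to about (323,80) and the bar is at (268,58), from dial centre (279,108). That leaves about 1.2 rad clockwise to turn, or about 49 mm of roll to the left.

```bash
python3 - <<'E'
from h import *
r=ori(-1.506,0);p=np.array([.4971,-.2161,.12])-.009*np.array([-.065,.998,0])
a=np.array(row(p,r));print(a.tolist());print(row(p+[0,0,.09],r))
E
```

```text
[-3.731, 0.478, 3.027, 4.363, -3.609, 12.952]
[-3.737, 1.648, 1.106, 4.363, -3.609, 12.952]
```

play_rows(steps="-1 0.4 0.3 0.36 -0.3 1.08 255;-1.9 0.8 0.6 0.72 -0.6 2.16 255;-2.8 1.2 0.9 1.09 -0.9 3.24 255;-3.74 1.65 1.11 1.45 -1.2 4.32 255;-3.74 1.65 1.11 1.82 -1.5 5.4 255;-3.74 1.65 1.11 2.18 -1.8 6.48 255;-3.74 1.65 1.11 2.54 -2.1 7.55 255;-3.74 1.65 1.11 2.9 -2.4 8.63 255;-3.74 1.65 1.11 3.26 -2.7 9.7 255;-3.74 1.65 1.11 3.64 -3.01 10.8 255")

```text
clock: 7.83
position: [0.498, -0.225, 0.2095]
orientation: [3.037, 0.438, 0.097]
ft_force: [-0.1, 0.2, 0.2]
grip_width: 0.0004
finger_force: 0.0
```

```bash
python3 - <<'E'
from h import *
r=ori(-1.506,0);p=np.array([.4971,-.2161,.12])-.009*np.array([-.065,.998,0])
o=arm.get_obs();print(o["clock"],o["position"],o["joints"]);print(row(p,r),row(p+[0,0,.06],r))
E
```

```text
7.8333 [ 0.49801364 -0.22501357  0.2095434 ] [-0.48078569  0.23458159  1.59685455 -0.02278784  1.21707109  0.81054008]
[-0.125, -0.18, 2.228, 0.706, -0.581, 2.114] [-0.047, -0.06, 0.735, 0.706, -0.581, 2.114]
```

play_rows(steps="-0.05 -0.06 0.73 0.35 -0.29 1.06 255;-0.06 -0.09 1.2 0.71 -0.58 2.11 255;-0.1 -0.14 1.8 0.71 -0.58 2.11 255;-0.12 -0.18 2.23 0.71 -0.58 2.11 255;-0.12 -0.18 2.23 0.71 -0.58 2.11 255;-0.12 -0.18 2.23 0.71 -0.58 2.11 255")

```text
clock: 8.33
position: [0.4978, -0.2252, 0.1204]
orientation: [3.139, 0.111, 0.002]
ft_force: [-0.1, -0.2, 0.5]
grip_width: 0.0005
finger_force: 0.0
```

```bash
python3 - <<'E'
from h import *
o=arm.get_obs();print(np.round(o["position"],4),R.from_rotvec(o["orientation"]).as_matrix().round(3).tolist(),np.round(o["ft_force"],2))
s=3;a=[cv2.resize(arm.snapshot(n)[y:y+110,x:x+130],None,fx=s,fy=s,interpolation=cv2.INTER_CUBIC) for n,x,y in(("top",150,110),("side",190,80))]
cv2.imwrite("pics/m5.png",np.hstack(a))
E
```

```text
[ 0.4978 -0.2252  0.1204] [[0.998, 0.07, 0.001], [0.07, -0.998, -0.001], [0.001, 0.001, -1.0]] [-0.11 -0.19  0.54]
```

View pics/m5.png

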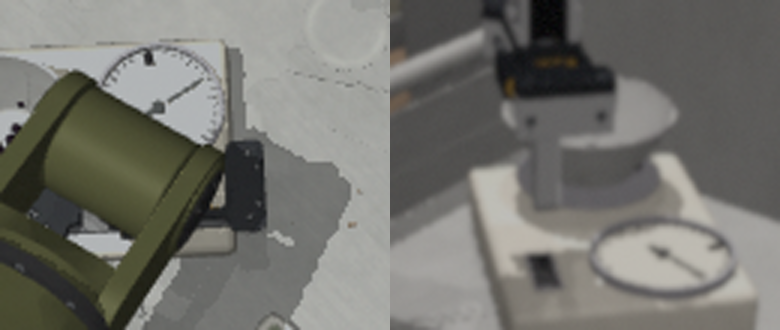

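play_rows(steps="0 0 0.4 0 0 0 255;0 0 0.8 0 0 0 255;0 0 1 0 0 0 255;0 0 1.06 0 0 0 255;0 0 1.1 0 0 0 255;0 0 1.12 0 0 0 255;0 0 1.14 0 0 0 255;0 0 1.14 0 0 0 255")

```text
clock: 9.1
position: [0.4985, -0.2257, 0.0769]
orientation: [3.137, 0.11, 0.008]
ft_force: [0.3, 0.1, -1.0]
grip_width: 0.0006
finger_force: 0.0
```

```bash
cat >> h.py <<'E'
def dial(n="side",c=(.5953,-.2103),z=.0645,yaw=.065):
    g=cv2.cvtColor(arm.snapshot(n),cv2.COLOR_BGR2GRAY).astype(np.float32)
    A=np.radians(np.arange(-60,120,2.));out={}
    for nm,rr in(("bar+tip",np.arange(.041,.047,.001)),("needle",np.arange(.020,.034,.002))):
        P=np.array([[proj(n,[c[0]+r*np.cos(yaw-a),c[1]+r*np.sin(yaw-a),z]) for a in A] for r in rr]).astype(np.float32)
        out[nm]=cv2.remap(g,P[...,0],P[...,1],cv2.INTER_LINEAR).mean(0)
    return np.degrees(A),out
def show(n):
    A,o=dial(n)
    for k,v in o.items():
        m=np.median(v);w=np.clip(m-v-25,0,None);print(n,k,[(int(a),int(x)) for a,x in zip(A,w) if x>0])
E
python3 -c "
from h import *
show('side');show('top')"
```

```text
side bar+tip [(-10, 7), (-8, 11), (-6, 9), (-4, 5), (54, 5), (56, 9), (58, 9), (59, 6)]
side needle [(44, 3), (46, 7), (48, 10), (50, 13), (52, 13), (54, 13), (56, 10), (58, 6), (59, 1)]
top bar+tip [(-18, 1), (-16, 25), (-14, 49), (-12, 53), (-10, 54), (-8, 36), (-6, 9), (52, 8), (54, 36), (56, 31)]
top needle [(48, 14), (50, 30), (52, 42), (54, 39), (56, 24), (58, 3)]
```

play_rows(steps="0 0 0.012 0 0 0 255;0 0 0.025 0 0 0 255;0 0 0.037 0 0 0 255;0 0 0.05 0 0 0 255;0 0 0.05 0 0 0 255")

```text
clock: 9.62
position: [0.4982, -0.2255, 0.0742]
orientation: [3.137, 0.11, 0.006]
ft_force: [0.2, 0.3, 0.3]
grip_width: 0.0005
finger_force: 0.0
```

play_rows(steps="0 0 0.01 0 0 0 255;0 0 0.02 0 0 0 255;0 0 0.03 0 0 0 255;0 0 0.037 0 0 0 255;0 0 0.037 0 0 0 255")

```text
clock: 10.03
position: [0.4982, -0.2256, 0.0728]
orientation: [3.137, 0.11, 0.007]
ft_force: [0.3, 0.8, 1.0]
grip_width: 0.0003
finger_force: 0.0
```

play_rows(steps="0 0 0.01 0 0 0 255;0 0 0.02 0 0 0 255;0 0 0.03 0 0 0 255;0 0 0.03 0 0 0 255;0 0 0.03 0 0 0 255")

```text
clock: 10.45
position: [0.4982, -0.2256, 0.0716]
orientation: [3.137, 0.11, 0.006]
ft_force: [-0.2, -0.2, 0.8]
grip_width: 0.0003
finger_force: 0.0
```

play_rows(steps="0 0 0.01 0 0 0 255;0 0 0.02 0 0 0 255;0 0 0.03 0 0 0 255;0 0 0.03 0 0 0 255;0 0 0.03 0 0 0 255")

```text
clock: 10.87
position: [0.4983, -0.2256, 0.0705]
orientation: [3.137, 0.11, 0.007]
ft_force: [-0.1, -0.0, -0.2]
grip_width: 0.0
finger_force: 0.0
```

play_rows(steps="0 0 0.01 0 0 0 255;0 0 0.02 0 0 0 255;0 0 0.03 0 0 0 255;0 0 0.03 0 0 0 255;0 0 0.03 0 0 0 255")

```text
clock: 11.28
position: [0.4984, -0.2256, 0.0694]
orientation: [3.137, 0.11, 0.007]
ft_force: [-0.2, 0.1, 3.2]
grip_width: 0.0003
finger_force: 1.5
```

play_rows(steps="0 0 0.01 0 0 0 255;0 0 0.02 0 0 0 255;0 0 0.02 0 0 0 255;0 -0.03 0.02 0 0 0 255;0 -0.06 0.02 0 0 0 255;0 -0.09 0.02 0 0 0 255;0 -0.12 0.02 0 0 0 255;0 -0.12 0.02 0 0 0 255")

```text
clock: 11.95
position: [0.4982, -0.2215, 0.0691]
orientation: [3.136, 0.11, 0.008]
ft_force: [-0.9, -4.4, 7.3]
grip_width: 0.0006
finger_force: 3.6
```

```bash
python3 -c "
from h import *
show('top');print(arm.get_obs()['ft_force'])"
```

```text
top bar+tip [(-14, 13), (-12, 38), (-10, 61), (-8, 64), (-6, 55), (-4, 29), (-2, 4), (52, 8), (54, 36), (56, 31)]
top needle [(48, 14), (50, 30), (52, 42), (54, 39), (56, 24), (58, 3)]
[-1.41089213 -3.55212161  7.94479709]
```

play_rows(steps="0 -0.03 0 0 0 0 255;0 -0.06 0 0 0 0 255;0 -0.09 0 0 0 0 255;0 -0.12 0 0 0 0 255;0 -0.15 0 0 0 0 255;0 -0.15 0 0 0 0 255")

```text
clock: 12.5
position: [0.4979, -0.2155, 0.0692]
orientation: [3.136, 0.11, 0.009]
ft_force: [-2.5, -2.5, 9.6]
grip_width: 0.0004
finger_force: 4.4
```

play_rows(steps="0 0 -0.012 0 0 0 255;0 -0.03 -0.015 0 0 0 255;0 -0.06 -0.017 0 0 0 255;0 -0.09 -0.02 0 0 0 255;0 -0.12 -0.022 0 0 0 255;0 -0.12 -0.022 0 0 0 255")

```text
clock: 13.0
position: [0.4975, -0.2104, 0.0698]
orientation: [3.136, 0.11, 0.008]
ft_force: [-0.8, -2.3, 6.2]
grip_width: 0.0004
finger_force: 2.8
```

```bash
python3 -c "
from h import *
show('top');print(arm.get_obs()['ft_force'])"
```

```text
top bar+tip [(2, 11), (4, 52), (6, 67), (8, 77), (10, 71), (12, 44), (52, 18), (54, 47), (56, 33), (118, 13)]
top needle [(48, 14), (50, 30), (52, 42), (54, 39), (56, 24), (58, 3)]
[-0.86662839 -1.61975657  5.87082079]
```

play_rows(steps="0 -0.03 -0.002 0 0 0 255;0 -0.06 -0.004 0 0 0 255;0 -0.09 -0.006 0 0 0 255;0 -0.12 -0.008 0 0 0 255;0 -0.12 -0.008 0 0 0 255")

```text
clock: 13.47
position: [0.4967, -0.2049, 0.0695]
orientation: [3.138, 0.111, 0.006]
ft_force: [-0.0, 0.2, 1.5]
grip_width: 0.0005
finger_force: 0.7
```

play_rows(steps="0 0 -0.1 0 0 0 255;0 0 -0.25 0 0 0 255;0 0.3 -0.25 0 0 0 255;0 0.55 -0.25 0 0 0 255;0 0.6 -0.25 0 0 0 255;0 0.6 -0.15 0 0 0 255;0 0.6 -0.1 0 0 0 255;0 0.6 -0.07 0 0 0 255;0 0.6 -0.07 0 0 0 255")

```text
clock: 14.22
position: [0.4983, -0.2289, 0.0719]
orientation: [3.138, 0.111, 0.005]
ft_force: [0.5, -0.8, 0.1]
grip_width: 0.0004
finger_force: 0.0
```

```bash
python3 -c "
from h import *
show('top');print(arm.get_obs()['ft_force'])"
```

```text
top bar+tip [(4, 2), (6, 42), (8, 72), (10, 74), (12, 66), (14, 44), (16, 12), (52, 9), (54, 37), (56, 32), (102, 0)]
top needle [(48, 14), (50, 30), (52, 42), (54, 39), (56, 23), (58, 3)]
[-0.50100442 -0.2283084  -0.210087  ]
```

play_rows(steps="0 -0.1 0 0 0 0 255;0 -0.1 0.01 0 0 0 255;0 -0.1 0.02 0 0 0 255;0 -0.1 0.03 0 0 0 255;0 -0.1 0.04 0 0 0 255;0 -0.1 0.04 0 0 0 255")

```text
clock: 14.77
position: [0.4984, -0.2252, 0.0711]
orientation: [3.137, 0.11, 0.007]
ft_force: [-0.9, 1.6, 2.9]
grip_width: 0.0003
finger_force: 1.6
```

play_rows(steps="0 0 0.01 0 0 0 255;0 0 0.02 0 0 0 255;0 0 0.02 0 0 0 255;0 -0.03 0.018 0 0 0 255;0 -0.06 0.016 0 0 0 255;0 -0.09 0.014 0 0 0 255;0 -0.12 0.012 0 0 0 255;0 -0.12 0.012 0 0 0 255")

```text
clock: 15.43
position: [0.4982, -0.2211, 0.0709]
orientation: [3.136, 0.11, 0.008]
ft_force: [-1.2, -3.6, 4.7]
grip_width: 0.0006
finger_force: 2.9
```

play_rows(steps="0 -0.03 0 0 0 0 255;0 -0.06 -0.003 0 0 0 255;0 -0.09 -0.006 0 0 0 255;0 -0.12 -0.009 0 0 0 255;0 -0.15 -0.012 0 0 0 255;0 -0.15 -0.012 0 0 0 255")

```text
clock: 15.93
position: [0.4978, -0.2151, 0.0714]
orientation: [3.136, 0.11, 0.008]
ft_force: [-1.7, -4.0, 5.9]
grip_width: 0.0004
finger_force: 2.9
```

```bash
python3 -c "
from h import *
show('top');print(arm.get_obs()['ft_force'])"
```

```text
top bar+tip [(16, 13), (18, 54), (20, 73), (22, 81), (24, 75), (26, 49), (28, 4), (52, 8), (54, 36), (56, 31), (112, 0), (114, 26), (116, 20), (118, 13)]
top needle [(48, 14), (50, 30), (52, 42), (54, 39), (56, 24), (58, 3)]
[-1.27713266 -2.87755294  5.60672358]
```

play_rows(steps="0 -0.03 -0.002 0 0 0 255;0 -0.06 -0.004 0 0 0 255;0 -0.09 -0.006 0 0 0 255;0 -0.12 -0.008 0 0 0 255;0 -0.14 -0.01 0 0 0 255;0 -0.14 -0.01 0 0 0 255")

```text
clock: 16.48
position: [0.4973, -0.209, 0.0714]
orientation: [3.137, 0.11, 0.007]
ft_force: [0.9, -2.1, 4.4]
grip_width: 0.0003
finger_force: 1.9
```

play_rows(steps="0 0 -0.1 0 0 0 255;0 0 -0.2 0 0 0 255;0 0.3 -0.2 0 0 0 255;0 0.4 -0.2 0 0 0 255;0 0.4 -0.12 0 0 0 255;0 0.4 -0.07 0 0 0 255;0 0.4 -0.07 0 0 0 255")

```text
clock: 17.07
position: [0.4978, -0.2247, 0.0732]
orientation: [3.138, 0.11, 0.005]
ft_force: [-0.4, 0.0, -0.2]
grip_width: 0.0003
finger_force: 0.0
```

```bash
python3 -c "
from h import *
show('top');print(arm.get_obs()['ft_force'])"
```

```text
top bar+tip [(24, 38), (26, 75), (28, 86), (29, 89), (32, 72), (34, 28), (52, 8), (54, 36), (56, 31)]
top needle [(48, 14), (50, 30), (52, 42), (54, 39), (56, 24), (58, 3)]
[-0.33924753 -0.10111881 -0.38359583]
```

play_rows(steps="0 0 0.01 0 0 0 255;0 0 0.02 0 0 0 255;0 0 0.03 0 0 0 255;0 0 0.038 0 0 0 255;0 0 0.038 0 0 0 255")

```text
clock: 17.53
position: [0.4983, -0.2248, 0.0726]
orientation: [3.137, 0.111, 0.007]
ft_force: [-0.6, 0.3, 0.8]
grip_width: 0.0004
finger_force: 0.7
```

play_rows(steps="0 0 0.015 0 0 0 255;0 0 0.03 0 0 0 255;0 0 0.035 0 0 0 255;0 -0.03 0.034 0 0 0 255;0 -0.06 0.032 0 0 0 255;0 -0.09 0.03 0 0 0 255;0 -0.12 0.028 0 0 0 255;0 -0.12 0.028 0 0 0 255")

```text
clock: 18.2
position: [0.4981, -0.2205, 0.072]
orientation: [3.136, 0.11, 0.008]
ft_force: [-1.5, -3.4, 6.0]
grip_width: 0.0004
finger_force: 2.9
```

play_rows(steps="0 -0.03 0 0 0 0 255;0 -0.06 -0.003 0 0 0 255;0 -0.09 -0.006 0 0 0 255;0 -0.12 -0.009 0 0 0 255;0 -0.15 -0.012 0 0 0 255;0 -0.15 -0.012 0 0 0 255")

```text
clock: 18.7
position: [0.4977, -0.2145, 0.0724]
orientation: [3.136, 0.11, 0.008]
ft_force: [-1.4, -2.8, 5.2]
grip_width: 0.0004
finger_force: 2.7
```

```bash
python3 -c "
from h import *
show('top');print(arm.get_obs()['ft_force'])"
```

```text
top bar+tip [(36, 42), (38, 81), (40, 91), (42, 88), (44, 74), (46, 39), (52, 8), (54, 36), (56, 31), (114, 6), (116, 9), (118, 11)]
top needle [(48, 14), (50, 30), (52, 42), (54, 39), (56, 23), (58, 3)]
[-0.81427435 -3.93085311  4.67080572]
```

play_rows(steps="0 -0.03 -0.001 0 0 0 255;0 -0.06 -0.003 0 0 0 255;0 -0.09 -0.005 0 0 0 255;0 -0.12 -0.007 0 0 0 255;0 -0.14 -0.009 0 0 0 255;0 -0.14 -0.009 0 0 0 255")

```text
clock: 19.25
position: [0.4972, -0.2084, 0.0723]
orientation: [3.137, 0.11, 0.007]
ft_force: [0.3, -1.5, 3.4]
grip_width: 0.0005
finger_force: 1.8
```

play_rows(steps="0 0 -0.1 0 0 0 255;0 0 -0.2 0 0 0 255;0 0.3 -0.2 0 0 0 255;0 0.37 -0.2 0 0 0 255;0 0.37 -0.12 0 0 0 255;0 0.37 -0.07 0 0 0 255;0 0.37 -0.05 0 0 0 255;0 0.37 -0.05 0 0 0 255")

```text
clock: 19.92
position: [0.4979, -0.223, 0.0738]
orientation: [3.138, 0.111, 0.005]
ft_force: [0.6, -0.2, 0.1]
grip_width: 0.0002
finger_force: 0.1
```

```bash
python3 -c "
from h import *
show('top');print(arm.get_obs()['ft_force'])"
```

```text
top bar+tip [(42, 14), (44, 58), (46, 87), (48, 93), (50, 95), (52, 88), (54, 67), (56, 35), (96, 6)]
top needle [(48, 14), (50, 30), (52, 42), (54, 39), (56, 24), (58, 3)]
[-0.23905645  0.18040873  0.80839024]
```

play_rows(steps="0 0 0.015 0 0 0 255;0 0 0.03 0 0 0 255;0 0 0.04 0 0 0 255;0 0 0.045 0 0 0 255;0 -0.03 0.045 0 0 0 255;0 -0.06 0.044 0 0 0 255;0 -0.09 0.042 0 0 0 255;0 -0.12 0.04 0 0 0 255;0 -0.12 0.04 0 0 0 255")

```text
clock: 20.72
position: [0.4979, -0.2184, 0.0729]
orientation: [3.137, 0.11, 0.007]
ft_force: [-1.1, -3.7, 5.8]
grip_width: 0.0001
finger_force: 2.5
```

```bash
python3 -c "
from h import *
show('top');print(arm.get_obs()['ft_force'])"
```

```text
top bar+tip [(48, 42), (50, 81), (52, 89), (54, 86), (56, 82), (58, 60), (59, 14)]
top needle [(48, 14), (50, 30), (52, 42), (54, 39), (56, 24), (58, 3)]
[-0.06930741 -2.60060684  5.04589907]
```

play_rows(steps="0 -0.015 0 0 0 0 255;0 -0.015 -0.1 0 0 0 255;0 -0.015 -0.5 0 0 0 255;0 -0.015 -1.2 0 0 0 255;0 -0.015 -2.2 0 0 0 255;0 -0.015 -3.2 0 0 0 255;0 -0.015 -4 0 0 0 255;0 -0.015 -4 0 0 0 255;0 -0.015 -4 0 0 0 255")

```text
clock: 21.52
position: [0.4973, -0.2173, 0.2337]
orientation: [3.137, 0.111, 0.01]
ft_force: [0.1, 0.1, -1.3]
grip_width: 0.0005
finger_force: 0.0
```

```bash
python3 - <<'E'
from h import *
show('top')
s=5;a=[cv2.resize(arm.snapshot(n)[y:y+90,x:x+80],None,fx=s,fy=s,interpolation=cv2.INTER_CUBIC) for n,x,y in(("top",160,110),("side",230,110))]
cv2.imwrite("pics/m6.png",np.hstack(a))
E
```

```text
top bar+tip [(-59, 64), (-58, 7), (48, 19), (50, 67), (52, 85), (54, 85), (56, 84), (58, 71), (59, 24), (98, 20), (100, 49), (102, 82), (104, 105), (106, 109), (108, 109), (110, 105), (112, 101), (114, 103), (116, 105), (118, 107)]
top needle [(-59, 51), (-58, 17), (48, 14), (50, 30), (52, 42), (54, 40), (56, 24), (58, 3), (108, 13), (110, 36), (112, 64), (114, 87), (116, 100), (118, 106)]
```

View pics/m6.png

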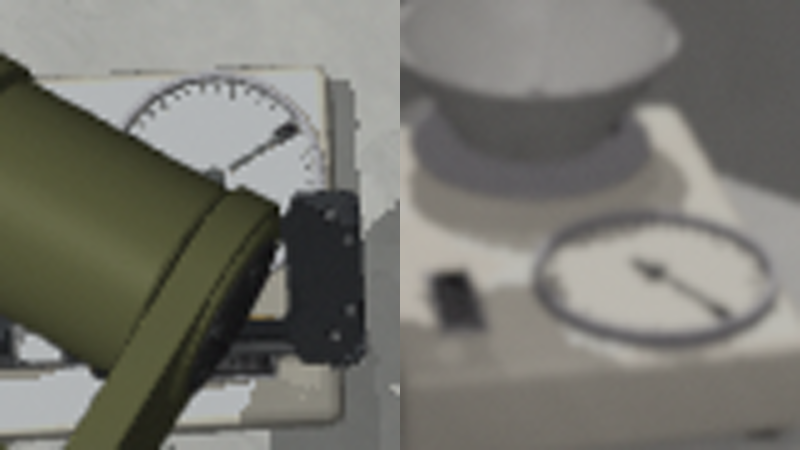

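The bar at about (288,131) sits centred under the needle tip, the bowl stands level on the pan, and the arm is clear.

```bash
python3 -c "
from plant import arm
print(arm.hand_in())"
```

```text
the job is handed in; nothing more can be done
None
```

The bowl stands upright near the middle of the pan, let go, the scale's zero bar is under the needle tip, and the job was handed in at about 21.6 s; hand-in returned no verdict.

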